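# Shut and bolt the sample transport box

## Task

Lower the lid of the sample transport box without slamming it until it is shut, slide the barrel bolt on the lid across into its keeper until its handle comes to the notch, and turn the handle right down into the notch, so that the box is locked for transport. Feel for the notch and never force the handle against its guide, and leave the other things on the box and around it where they stand.

Things in the scene. Friction and masses are not known exactly. Their poses are not given: they have to be found in the camera images.
- case: Sample transport box, white painted steel, too heavy to shift: 240 mm (x) by 400 mm (y). Origin under its centre on the bench, z up. Its -y end, y -70 to -200 mm, is a fixed deck, top at 185 mm. The rest is covered by the lid, top also at 185 mm when shut. The barrel bolt lies on the lid along the line x = 0, parallel to the case's y, its axis 24 mm above the lid's top.
- lid_hinge (a point): Middle of the lid's hinge line, which runs along the case's x, at case y +195 mm, height 160 mm (25 mm below the shut lid's top).
- lid (a joint): Lid angle in rad: 0 shut, grows as its free -y edge rises. Starts 0.25 to 0.5. A stiff hinge holds it wherever it is left; pressing its free edge down takes about 1 to 5 N. It shuts on a hard stop.
- lid_edge (a point): Middle of the lid's free (-y) edge, on its top face, 260 mm from the hinge line; the edge is 238 mm long. Bolt and base plate cover the 52 mm in the middle; either side the lid is bare and flat.
- bolt (a joint): Travel of the bolt in m: 0 drawn back, grows towards the case's -y, into the keeper. Starts 0 to 0.012; rubs with about 4 N. The notch's middle lies anywhere from 0.036 to 0.056, since the slotted guide can be shifted on its screws: feel for it, as the handle leans on the guide's cheek until it comes to the notch. The slot ends at a hard stop 12 mm past the notch's middle.
- handle (a joint): Angle of the handle about the bolt's axis in rad: 0 square to the lid, growing as it turns down towards the case's -x; rests at 1.42, nearly flat. Starts 0 to 0.08. Away from the notch the cheek stops it at about 0.15 to 0.2. The notch is 11 mm wide, the stem 8 mm: it goes in within 1.5 mm of the middle. Turning takes 1 to 2 N at the ball; it stays where it is left.
- ball (a point): Centre of the steel ball, 20 mm across, on the end of the bolt's handle, 55 mm from the bolt's axis, on an 8 mm square stem. The guide beside the stem is 22 mm wide and reaches 20 mm above the axis, so a push at the ball bears nearly 3 times as hard on its cheek; nothing else is near the ball.
- bolt_axis (a point): Point on the bolt's axis (a 12 mm rod) from which the handle rises; it slides with the bolt and rises with the lid. x, y, z parallel to the case's when the lid is shut.
- keeper (a point): Centre of the keeper's hole, on the case: a fixed steel loop on the deck, 28 mm wide, 38 mm high, 18 mm long, case y -80 to -98 mm, for the bolt's round end. The bolt enters it only with the lid shut.
- pot: Bystander: white-capped specimen jar, 54 mm across, 62 mm high, standing on the deck; origin under its centre.
- cap: Bystander: small tube cap, 18 mm across, 16 mm high, on the bench before the box; origin under its centre.
- beaker: Bystander: glass beaker, 64 mm across, 75 mm high, on the bench at the box's +y end; origin under its centre.
- bucket: Bystander: centrifuge bucket with a white carrying stem, 136 mm across, 162 mm high, on the bench at the box's -y end; origin under its centre.
- dome: Bystander: amber domed lid, 136 mm across, 54 mm high; origin under its centre.
- block: Bystander: white tube block, 150 by 220 mm, 34 mm high; origin under its centre.

How it is judged:
By the outcome, as a careful person would: the job done as asked, in the order asked, and still so for the second after the job is handed in, with the robot touching nothing.
It also fails if it takes over 72 s, if anything falls off the work surface, if the arm or the gripper's body presses on something with over 40 N, if the wrist force passes 120 N, or if a joint passes its speed limit or range.

## Robot

A 6-joint arm with a two-finger parallel gripper is mounted at the origin on the work surface. World frame = base frame: x ahead of the robot, y to its left, z up, the work surface at z = 0. Lengths are in mm, angles in rad, forces in N, time in s.
With the tool pointing down it reaches from about 275 to 750 mm from the base axis. Payload 10.2 kg.
Tool frame: the origin (TCP) lies midway between the tips of the shut fingers; the grasp point (between the pads) lies 19 mm behind it (ctrl.grasp_offset is the distance from the TCP to the grasp point, in mm); z points along the fingers, y is the line along which they close (so a half turn about z gives the same grasp; the last joint's range is limited). The gripper opens to 85 mm and grips with 20 to 120 N. Pads are 22 mm wide; open, the fingers measure 114 mm over their backs; the gripper's body (76 mm by 85 mm) begins 54 mm behind the grasp point. The pads swing forward as they close: fully open they stand 13 mm farther back than shut.
Start: joints at [-0.223, 0.313, 1.498, -0, 1.331, -0.223], TCP at [525.006, -0.013, 211.194] pointing down, gripper open.
Joint ranges: [-2.94, 2.94], [-0.97, 2.17], [0.19, 2.56], [-1.23, 4.37], [0.02, 3.11], [-2.88, 2.88]. Speed limits (rad/s): [2.39, 2.39, 3.01, 3.14, 3.14, 3.14].

## Interface

Orientations are given as a unit quaternion [w, x, y, z].
In Python, from rig import ctrl, viewer, models gives the robot as it stands. The module is installed in compiled form; this text tells all that it offers.
- The arm moves only by the shell command python3 -m pendant 'ROWS' [OPENING] [FORCE]. ROWS is text: rows parted by semicolons, each of 4 numbers parted by spaces: the shift along the tool's x, y, z in m, then the turn about the tool's z in rad. In form: x y z yaw; .... A call has 1 to 10 rows; each row shifts and turns the commanded pose from where the row before left it, along the tool's axes as they then stand; what a row does not reach is not made up. A row lasts 1/8 s, in which the tool goes at most 62.5 mm and 10.7 degrees, less where a joint would pass 70% of its speed; a pose out of reach is approached as far as the arm can. A call is refused whole if a number of a shift passes 0.0625 or a number of a turn 0.188, either way. A call with a gripper value outside its range is refused whole. OPENING is the opening, from 0 (shut) to 1 (fully open), set as the call begins (- or left out, the last holds). The fingers move at their own pace and stop on an object; FORCE is the grip in N (left out, the last holds). Time passes only in rows, so rows that do not move let the fingers close. It gives the time, the measured TCP pose, the force, the opening and the grip force at its end, in the units of the state.
- ctrl.sense(): the state, without advancing time (a new reading comes with each control period).
- viewer.capture(name): name is "scene" or "side" or "wrist"; returns a dict with "color" (384x512x3 uint8, red, green, blue), "vertical_fov" (degrees; the focal length in pixels is half the picture's height over the tangent of half this angle, whatever the lens; pixels are square), "cx", "cy" (the principal point, pixels), "pose" (4x4, takes a point from camera to world coordinates). Camera axes: x right, y down, z forward; pixel columns grow to the right and rows downward; lengths in mm; the calibration is good to about 2 mm. A picture is of the moment at which its call begins. There is no depth.
- ctrl.finish_job(): hands the job in; it is judged then, once.
Trained networks look in the newest picture that a camera, given by its name, has taken for a name from the list of things; names that differ only in an ending like _2 or _b are one class to them, and where a whole thing is asked for, a point or a joint stands for the part that bears it (a point fixed in the world has none). Each returns a list of dicts, best first, with "p" (0 to 1); they miss things now and then, are a little off and sometimes report something else, mostly with a low value. They report only what shows in the picture. A call takes as long as a camera call.
- models.boxes_of(camera, query): "at" ([x, y, z] in mm, in world coordinates, good to about 4 mm: the middle of the surface that is visible of it).
The state is a dict: "time_s": time; "joints": joint angles; "dq": joint speeds; "tau": joint torques, N m; "eef_pos": TCP position; "ee_rot": TCP orientation; "force": force on the tool from outside, world axes, zero at the start; "wrist_torque": the same for the moment, N m; "grip_width": opening from 0.0 (shut) to 1.0 (fully open); "grip_force": force on a finger pad.
Only numpy, scipy, OpenCV 4.12 (cv2) and the standard library are available. Lean on these libraries where they do the work, as an engineer would, in place of code of your own. Each camera call takes 0.05 s, during which the arm holds its last target. There are 200 camera calls.

## Working session

There is one attempt and no reset: what is moved stays moved. The work goes in short steps, Python scripts to look and compute and a shell command to move; the robot and the scene stay as the last step left them, time stands still between calls to the robot, and variables do not carry over. Pictures are saved under pics/ and viewed, at most 10 in all, crops included, and the job is handed in when it is done.

```bash
mkdir -p pics
python3 - <<'E'
from rig import ctrl, viewer, models
import cv2,numpy as np
for c in ["scene","side","wrist"]:
    r=viewer.capture(c); cv2.imwrite(f"pics/{c}0.png",r["color"][:,:,::-1]); print(c,r["vertical_fov"],r["cx"],r["cy"],np.round(r["pose"],3).tolist())
    for q in ["case","lid_edge","ball","bolt_axis","keeper","lid_hinge","pot","cap","beaker","bucket","dome","block"]:
        d=models.boxes_of(c,q)[:2]
        print(q,[(np.round(k["at"]).tolist(),round(k["p"],2)) for k in d])
print(ctrl.sense())
E
python3 -c "
import cv2,numpy as np
a=[cv2.imread(f'pics/{c}0.png') for c in ('scene','side')]
"
```

```text
scene 42.81679800538157 255.51712173723482 182.8009555378821 [[-0.114, 0.529, -0.841, 1878.435], [0.993, 0.073, -0.088, 18.42], [0.015, -0.845, -0.534, 974.957], [0.0, 0.0, 0.0, 1.0]]
case [([694.0, 77.0, 147.0], 0.66)]
lid_edge [([638.0, 134.0, 240.0], 0.6)]
ball [([606.0, 144.0, 314.0], 0.42)]
bolt_axis [([610.0, 149.0, 261.0], 0.48)]
keeper [([690.0, 74.0, 150.0], 0.71)]
lid_hinge [([632.0, 133.0, 238.0], 0.87)]
pot [([660.0, -102.0, 224.0], 0.63)]
cap []
beaker [([630.0, 331.0, 53.0], 0.78), ([636.0, 134.0, 237.0], 0.21)]
bucket [([639.0, -262.0, 105.0], 0.87)]
dome [([457.0, -532.0, 30.0], 0.61)]
block [([817.0, -44.0, 36.0], 0.69)]
side 53.85002984279529 257.76717759926254 196.9291450791374 [[0.811, -0.396, 0.431, 82.208], [-0.585, -0.524, 0.619, -845.077], [-0.019, -0.754, -0.657, 994.211], [0.0, 0.0, 0.0, 1.0]]
case [([550.0, -62.0, 138.0], 0.79)]
lid_edge [([612.0, 76.0, 260.0], 0.94)]
ball []
bolt_axis []
keeper [([556.0, -59.0, 140.0], 0.7)]
lid_hinge [([618.0, 83.0, 262.0], 0.76)]
pot []
cap [([552.0, -60.0, 140.0], 0.48)]
beaker []
bucket [([588.0, -287.0, 105.0], 0.67)]
[... 676 characters left out ...]
ts': array([-2.23371089e-01,  3.12847968e-01,  1.49772630e+00,  2.14596273e-05,
        1.33101803e+00, -2.23397488e-01]), 'dq': array([-6.39738909e-04,  4.77423860e-04,  2.54188411e-04,  8.43198014e-05,
       -5.69493904e-04,  4.46335265e-04]), 'tau': array([ 3.02532380e-04, -4.12162077e+01, -2.59900045e+01, -1.38638125e-04,
        5.03370284e-04, -2.09307711e-05]), 'eef_pos': array([5.24991182e+02, 1.09030300e-02, 2.11210903e+02]), 'ee_rot': array([-5.40238869e-06,  7.07099249e-01,  7.07114313e-01,  8.91526885e-06]), 'force': array([ 0.22791689,  0.01148136, -0.0133289 ]), 'wrist_torque': array([ 0.05795414,  0.03386553, -0.0490067 ]), 'grip_force': 0.0, 'grip_width': 1.0019715965968445}
```

View pics/scene0.png

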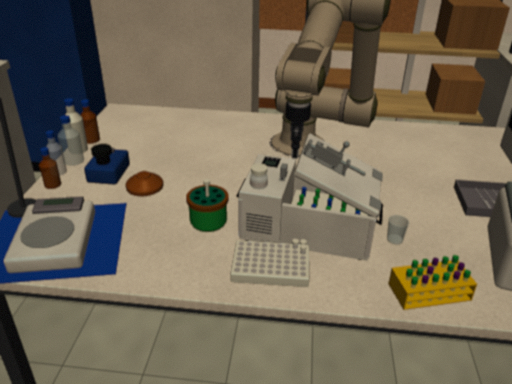

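View pics/side0.png

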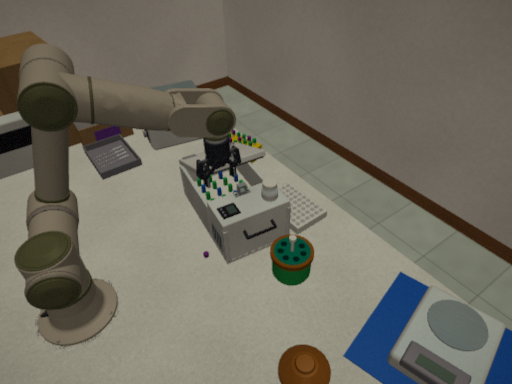

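View pics/wrist0.png

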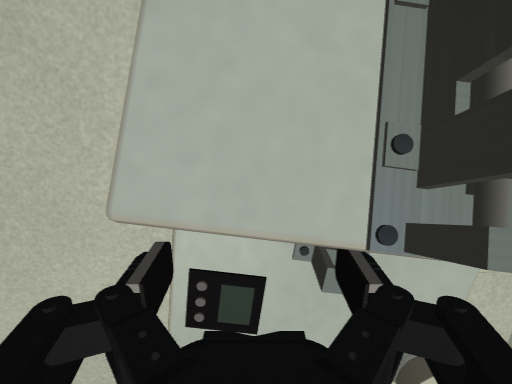

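Run:
```python
import cv2
a=cv2.imread('pics/scene0.png')[130:262,230:392]; cv2.imwrite('pics/sc1.png',cv2.resize(a,None,fx=4.5,fy=4.5,interpolation=cv2.INTER_CUBIC))
a=cv2.imread('pics/side0.png')[120:260,170:300]; cv2.imwrite('pics/sd1.png',cv2.resize(a,None,fx=4,fy=4,interpolation=cv2.INTER_CUBIC))
```

```text
(no output)
```

View pics/sc1.png

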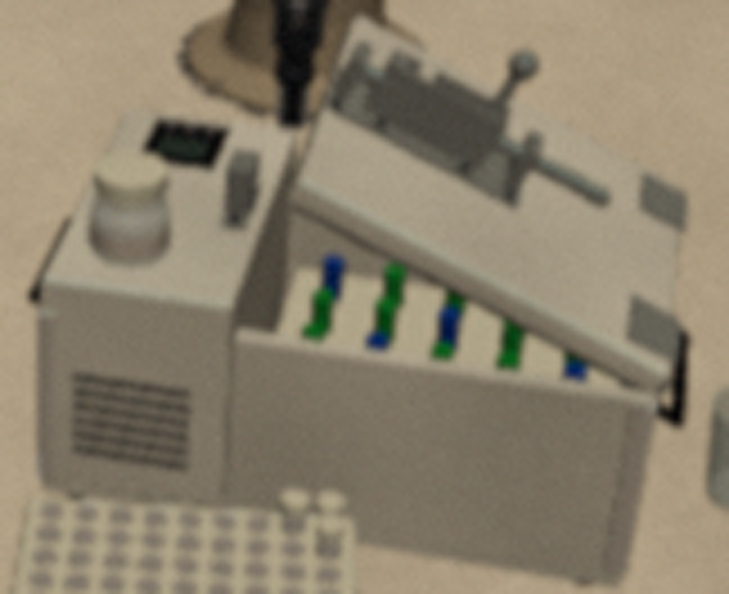

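View pics/sd1.png

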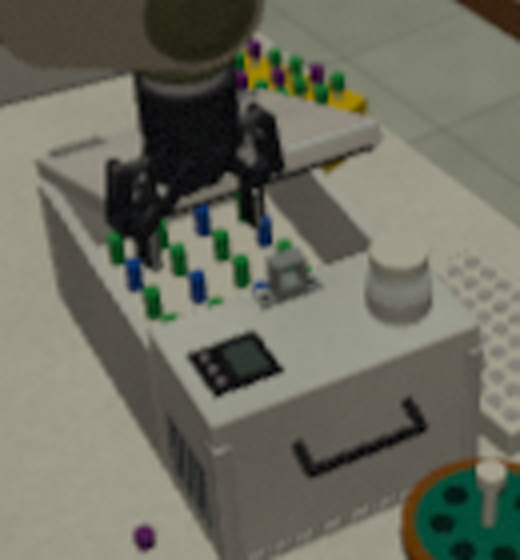

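```bash
cat > geo.py <<'E'
import numpy as np
from scipy.optimize import least_squares
from scipy.spatial.transform import Rotation as R
CAM={}
def setcam(n,r): CAM[n]=(192/np.tan(np.radians(r["vertical_fov"]/2)),r["cx"],r["cy"],np.array(r["pose"]))
def proj(n,p):
    f,cx,cy,T=CAM[n]; q=T[:3,:3].T@(np.asarray(p)-T[:3,3]); return np.array([cx+f*q[0]/q[2],cy+f*q[1]/q[2]])
def c2w(s,p): return R.from_euler('z',s[2]).apply(p)+[s[0],s[1],0]
def lidp(th,p): # p in shut case coords -> case coords
    h=np.array([0,195,160.]); return R.from_euler('x',-th).apply(np.array(p)-h)+h
E
python3 - <<'E'
from geo import *
from rig import viewer
for c in ["scene","side","wrist"]: setcam(c,viewer.capture(c))
S=lambda u,v:(230+u/4.5,130+v/4.5)
D=lambda u,v:(170+u/4,120+v/4)
W=185
obs=[("scene",0,(120,-200,W),S(48,285)),("scene",0,(120,-70,W),S(232,308)),("scene",0,(120,200,0),S(620,580)),("scene",0,(120,-200,0),S(45,488)),
("scene",1,(119,-65,W),S(297,188)),("scene",1,(-119,-65,W),S(358,18)),
("side",0,(-120,-200,W),D(215,430)),("side",0,(120,-200,W),D(477,328)),("side",0,(-120,-70,W),D(150,342)),("side",1,(119,-65,W),D(378,125)),
("wrist",1,(-119,-65,W),(109,216)),("wrist",1,(-26,-65,W),(368,248)),("wrist",1,(-26,30,W),None)]
obs=[o for o in obs if o[3]]
def pred(s,o):
    p=lidp(s[3],o[2]) if o[1] else np.array(o[2],float)
    return proj(o[0],c2w(s,p))
fun=lambda s:np.concatenate([(pred(s,o)-o[3])*(0.4 if o[0]=="wrist" else 1) for o in obs])
r=least_squares(fun,[640,60,0,.35],x_scale=[10,10,.05,.05],loss="soft_l1")
print(r.x); 
for o in obs: print(o[0],o[2],np.round(pred(r.x,o)-o[3],1))
s=r.x
b=S(523,66)
g=least_squares(lambda t:proj("scene",c2w(s,lidp(s[3],[55*np.sin(-t[1]),t[0],209+55*np.cos(t[1])])))-b,[50,0.05])
print("ball case y shut, handle",g.x, c2w(s,lidp(s[3],[0,g.x[0],264])), c2w(s,[0,g.x[0],264]))
print("edge",c2w(s,lidp(s[3],[0,-65,185])))
E
```

```text
[ 5.96303987e+02  5.84814451e+01 -1.29169723e-01  3.89319856e-01]
scene (120, -200, 185) [-1.9 -1.8]
scene (120, -70, 185) [ 0.7 -0.5]
scene (120, 200, 0) [0.8 3.9]
scene (120, -200, 0) [-1.   2.3]
scene (119, -65, 185) [-0.1 -1.2]
scene (-119, -65, 185) [-0.6 -0.7]
side (-120, -200, 185) [-1.3 -2.1]
side (120, -200, 185) [ 1.  -2.7]
side (-120, -70, 185) [-1.7 -5. ]
side (119, -65, 185) [ 0.5 -1.7]
wrist (-119, -65, 185) [0.7 1.3]
wrist (-26, -65, 185) [-1.6 -0.7]
ball case y shut, handle [35.97406524  0.1126793 ] [607.55542572 145.10230789 316.57717807] [600.93783618  94.15581702 264.        ]
edge [591.65977069  22.72725884 281.81459227]
```

```bash
python3 -m pendant '0 0 -0.05 0.065; 0 0 -0.05 0.064; 0 0 0 0; 0.025 -0.005 0 0; 0.025 -0.005 0 0; 0 0 0.014 0; 0 0 0 0; 0 0 0 0' 0 40
```

```text
time_s: 3.1
eef_pos: [521.6, 50.1, 296.9]
ee_rot: [-0.0, 0.751, 0.66, -0.0]
force: [-0.3, 0.8, 0.6]
grip_width: -0.003
grip_force: 0.0
```

```bash
python3 -m pendant '0 0 0.005 0; 0 0 0.005 0; 0 0 0.004 0; 0 0 0.003 0; 0 0 0.003 0; 0 0 0.003 0; 0 0 0 0'
```

```text
time_s: 3.98
eef_pos: [521.5, 50.9, 274.0]
ee_rot: [-0.0, 0.751, 0.66, -0.0]
force: [0.3, -0.2, 0.5]
grip_width: -0.004
grip_force: 0.0
```

```bash
python3 -m pendant '0 0 0.004 0; 0 0 0.004 0; -0.001 0 0.004 0; -0.002 0 0.004 0; -0.002 0 0.004 0; 0 0 0 0'
```

```text
time_s: 4.72
eef_pos: [520.7, 45.6, 253.7]
ee_rot: [-0.0, 0.751, 0.66, -0.0]
force: [0.5, 0.1, -0.4]
grip_width: 0.004
grip_force: 0.0
```

Run:
```python
from rig import viewer
import cv2,numpy as np
a=viewer.capture("wrist")["color"][:,:,::-1]
b=viewer.capture("scene")["color"][130:262,230:392,::-1]
cv2.imwrite("pics/w2.png",np.hstack([cv2.resize(a,(400,300)),cv2.resize(b,(368,300),interpolation=cv2.INTER_CUBIC)]))
```

```text
(no output)
```

View pics/w2.png

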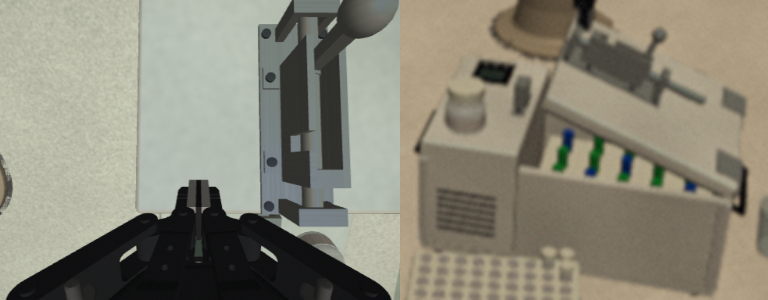

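```bash
python3 -m pendant '-0.002 0 0.004 0; -0.002 0 0.004 0; -0.001 0 0.004 0; 0 0 0 0'
python3 - <<'E'
from rig import viewer,models
import numpy as np
for c in ["scene","wrist"]:
    viewer.capture(c)
    for q in ["ball","bolt_axis","lid_edge"]: print(c,q,[(np.round(k["at"]).tolist(),round(k["p"],2)) for k in models.boxes_of(c,q)[:1]])
E
```

```text
time_s: 5.32
eef_pos: [520.0, 40.8, 241.5]
ee_rot: [-0.0, 0.751, 0.66, -0.0]
force: [0.9, -0.9, 0.1]
grip_width: -0.003
grip_force: 0.0
scene ball [([604.0, 128.0, 309.0], 0.54)]
scene bolt_axis [([612.0, 135.0, 251.0], 0.76)]
scene lid_edge [([637.0, 133.0, 229.0], 0.83)]
wrist ball [([596.0, 123.0, 314.0], 0.63)]
wrist bolt_axis []
wrist lid_edge [([577.0, 93.0, 253.0], 0.86)]
```

```bash
python3 -m pendant '-0.001 0 0.004 0; -0.002 0 0.004 0; -0.001 0 0.004 0; -0.001 0 0.004 0; -0.001 0 0.004 0; -0.001 0 0.004 0; -0.001 0 0.004 0; -0.001 0 0.004 0; -0.001 0 0.004 0; 0 0 0.004 0'
```

```text
time_s: 6.98
eef_pos: [518.9, 30.9, 201.9]
ee_rot: [-0.0, 0.751, 0.66, -0.0]
force: [0.4, -2.8, 4.1]
grip_width: 0.002
grip_force: 1.8
```

```bash
python3 -m pendant '0 0 0.003 0; 0 0 0.002 0; 0 0 0.002 0; 0 0 0.002 0; 0 0 0.001 0; 0 0 0 0'
```

```text
time_s: 7.72
eef_pos: [518.9, 31.2, 192.0]
ee_rot: [-0.0, 0.751, 0.66, 0.0]
force: [0.3, -0.1, 0.6]
grip_width: -0.0
grip_force: 0.6
```

```bash
python3 -m pendant '0 0 0.0015 0; 0 0 0.0015 0; 0 0 0.0015 0; 0 0 0.001 0; 0 0 0.001 0; 0 0 0 0'
```

```text
time_s: 8.48
eef_pos: [518.9, 31.1, 185.5]
ee_rot: [-0.0, 0.751, 0.66, 0.0]
force: [-0.3, -0.7, 1.5]
grip_width: -0.003
grip_force: 0.8
```

```bash
python3 -m pendant '0 0 0.001 0; 0 0 0.001 0; 0 0 0.001 0; 0 0 0 0'
```

```text
time_s: 8.98
eef_pos: [518.9, 31.1, 182.5]
ee_rot: [-0.0, 0.751, 0.66, 0.0]
force: [0.3, -1.7, 1.8]
grip_width: -0.003
grip_force: 0.8
```

```bash
python3 -m pendant '0 0 0.001 0; 0 0 0.001 0; 0 0 0 0'
```

```text
time_s: 9.35
eef_pos: [518.9, 31.1, 180.5]
ee_rot: [-0.0, 0.751, 0.66, 0.0]
force: [0.4, -1.2, 1.1]
grip_width: 0.001
grip_force: 0.8
```

Run:
```python
from rig import viewer
import cv2,numpy as np
a=viewer.capture("wrist")["color"][:,:,::-1]
b=viewer.capture("scene")["color"][130:262,230:392,::-1]
c=viewer.capture("side")["color"][120:260,170:300,::-1]
for n,i in zip("wsd",(a,b,c)): cv2.imwrite(f"pics/{n}3_raw.png",i)
cv2.imwrite("pics/w3.png",np.vstack([np.hstack([cv2.resize(a,(400,300)),cv2.resize(c,(300,300),interpolation=cv2.INTER_CUBIC)]),np.hstack([cv2.resize(b,(368,300),interpolation=cv2.INTER_CUBIC),np.zeros((300,332,3),np.uint8)])]))
```

```text
(no output)
```

View pics/w3.png

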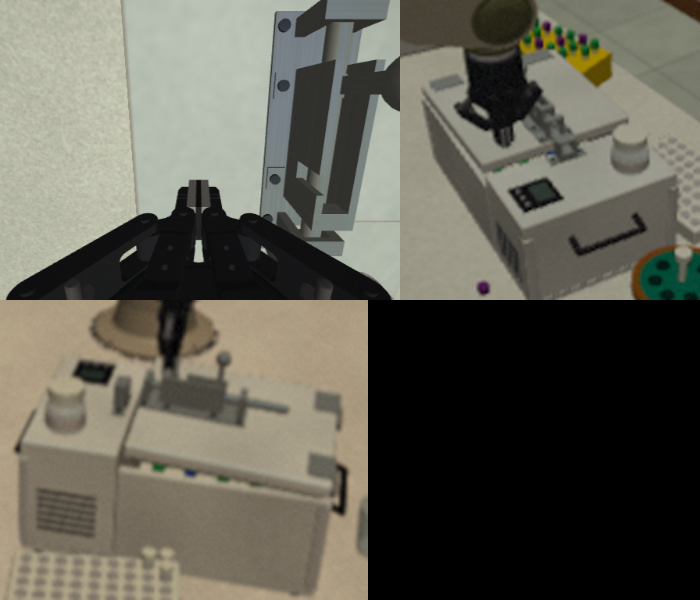

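```bash
python3 -m pendant '0 0 0.001 0; 0 0 0.001 0; 0 0 0.001 0; 0 0 0.001 0'
python3 - <<'E'
from rig import ctrl
s=ctrl.sense(); print(s['force'],s['eef_pos'],s['wrist_torque'])
E
```

```text
time_s: 10.0
eef_pos: [519.0, 30.9, 176.7]
ee_rot: [0.0, 0.751, 0.66, 0.0]
force: [0.2, -1.2, 3.7]
grip_width: 0.001
grip_force: 1.6
[ 0.22142678 -1.16189782  3.65089254] [518.99420564  30.94619469 176.67586641] [-0.43713889  0.1019348  -0.02765656]
```

```bash
python3 -m pendant '0 0 0.001 0; 0 0 0.001 0; 0 0 0.001 0; 0 0 0.001 0'
```

```text
time_s: 10.5
eef_pos: [519.0, 31.0, 172.6]
ee_rot: [0.0, 0.751, 0.66, 0.0]
force: [-0.4, -1.6, 3.5]
grip_width: -0.001
grip_force: 1.6
```

```bash
python3 -m pendant '0 0 0.001 0; 0 0 0.001 0; 0 0 0.001 0'
python3 - <<'E'
from rig import viewer,models
import numpy as np
for c in ["scene","wrist"]:
    viewer.capture(c)
    for q in ["ball","bolt_axis","lid_edge"]: print(c,q,[(np.round(k["at"]).tolist(),round(k["p"],2)) for k in models.boxes_of(c,q)[:1]])
E
```

```text
time_s: 10.88
eef_pos: [519.0, 31.0, 169.6]
ee_rot: [0.0, 0.751, 0.66, 0.0]
force: [0.3, -2.7, 3.3]
grip_width: 0.0
grip_force: 1.6
scene ball [([695.0, 72.0, 163.0], 0.19)]
scene bolt_axis [([604.0, 112.0, 214.0], 0.55)]
scene lid_edge [([632.0, 124.0, 188.0], 0.93)]
wrist ball [([594.0, 93.0, 252.0], 0.75)]
wrist bolt_axis [([592.0, 98.0, 215.0], 0.64)]
wrist lid_edge [([570.0, 93.0, 192.0], 0.65)]
```

Run:
```python
from geo import *
from rig import viewer
for c in ["scene","side","wrist"]: setcam(c,viewer.capture(c))
S=lambda u,v:(230+u/4.5,130+v/4.5)
D=lambda u,v:(170+u/4,120+v/4)
obs=[((120,-200,1),"scene",S(48,285)),((120,-70,1),"scene",S(232,308)),((120,200,0),"scene",S(620,580)),((120,-200,0),"scene",S(45,488)),
((-120,-200,1),"side",D(215,425)),((120,-200,1),"side",D(477,328)),((-120,-70,1),"side",D(150,342)),((-120,-200,0),"side",D(228,560))]
def pred(s,o): return proj(o[1],c2w(s,[o[0][0],o[0][1],o[0][2]*s[3]]))
r=least_squares(lambda s:np.concatenate([pred(s,o)-o[2] for o in obs]),[596,58,-.13,185],x_scale=[10,10,.05,10],loss="soft_l1")
print(r.x)
for o in obs: print(o[:2],np.round(pred(r.x,o)-o[2],1))
```

```text
[ 5.86830369e+02  5.54379739e+01 -9.70443845e-02  1.76978723e+02]
((120, -200, 1), 'scene') [-1.7 -0.1]
((120, -70, 1), 'scene') [0.9 0.5]
((120, 200, 0), 'scene') [0.9 0.5]
((120, -200, 0), 'scene') [-0.9  1.8]
((-120, -200, 1), 'side') [-0.8  3. ]
((120, -200, 1), 'side') [ 0.3 -0.5]
((-120, -70, 1), 'side') [-2.4 -1.1]
((-120, -200, 0), 'side') [0.2 6.5]
```

```bash
python3 -m pendant '0 0 0.001 0; 0 0 0.001 0; 0 0 0.001 0; 0 0 0 0'
python3 - <<'E'
from rig import viewer
import cv2,numpy as np
a=viewer.capture("wrist")["color"][:,:,::-1]
b=viewer.capture("scene")["color"][130:262,230:392,::-1]
c=viewer.capture("side")["color"][120:260,170:300,::-1]
for n,i in zip("wsd",(a,b,c)): cv2.imwrite(f"pics/{n}4_raw.png",i)
cv2.imwrite("pics/w4.png",np.vstack([np.hstack([cv2.resize(a,(400,300)),cv2.resize(c,(300,300),interpolation=cv2.INTER_CUBIC)]),np.hstack([cv2.resize(b,(368,300),interpolation=cv2.INTER_CUBIC),np.zeros((300,332,3),np.uint8)])]))
E
```

```text
time_s: 11.92
eef_pos: [518.9, 31.0, 166.5]
ee_rot: [-0.0, 0.751, 0.66, -0.0]
force: [-0.2, -0.9, 0.4]
grip_width: -0.003
grip_force: 0.6
```

View pics/w4.png

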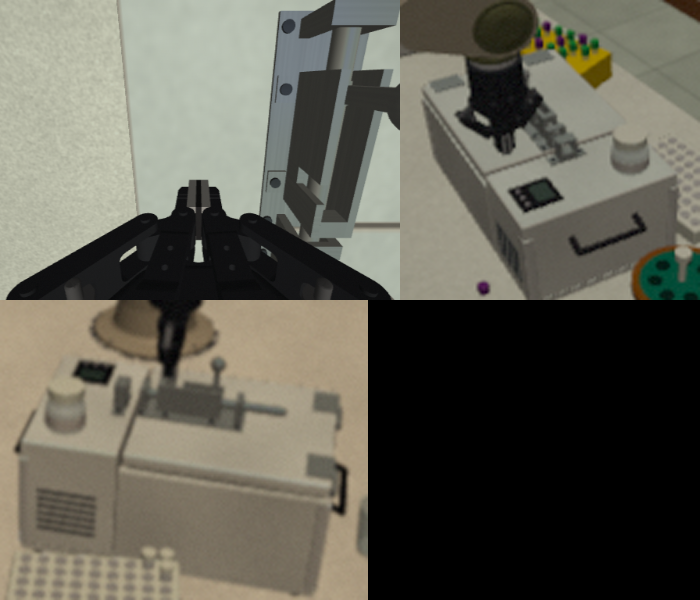

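```bash
python3 -m pendant '0 0 0.001 0; 0 0 0.001 0; 0 0 0.001 0'; python3 -c "
from rig import ctrl
print(ctrl.grasp_offset)"
```

```text
time_s: 12.45
eef_pos: [519.1, 30.9, 164.8]
ee_rot: [0.001, 0.751, 0.66, 0.0]
force: [-7.0, -1.8, 17.9]
grip_width: -0.003
grip_force: 8.8
18.700000000000003
```

```bash
python3 -m pendant '0 0 -0.005 0; 0 0 -0.05 0; 0 0 -0.05 0; 0 0 0 0; 0 0 0 0'
python3 - <<'E'
from geo import *
from rig import viewer,models,ctrl
import cv2
for c in ["scene","side","wrist"]:
    r=viewer.capture(c); setcam(c,r); cv2.imwrite(f"pics/{c}5.png",r["color"][:,:,::-1])
    for q in ["ball","bolt_axis","keeper","pot"]: print(c,q,[(np.round(k["at"]).tolist(),round(k["p"],2)) for k in models.boxes_of(c,q)[:1]])
e=ctrl.sense()["eef_pos"]; print(e)
for d in (0,10,19,30): print(d,proj("wrist",e+[0,0,d]))
np.save("cam5.npy",np.array([CAM],dtype=object))
E
python3 - <<'E'
import cv2,numpy as np
w=cv2.imread('pics/wrist5.png'); s=cv2.imread('pics/scene5.png')[130:262,230:392]
cv2.imwrite('pics/v5.png',np.hstack([w[:,:],cv2.copyMakeBorder(cv2.resize(s[0:80,20:116],(288,240),interpolation=cv2.INTER_CUBIC),0,144,0,0,0)]))
E
```

```text
time_s: 13.08
eef_pos: [518.7, 31.1, 267.7]
ee_rot: [-0.001, 0.751, 0.66, -0.0]
force: [0.1, 0.8, -0.8]
grip_width: -0.003
grip_force: 0.0
scene ball []
scene bolt_axis [([609.0, 112.0, 211.0], 0.45)]
scene keeper [([698.0, 71.0, 165.0], 0.86)]
scene pot [([659.0, -98.0, 224.0], 0.66)]
side ball []
side bolt_axis [([594.0, 88.0, 224.0], 0.52)]
side keeper [([553.0, -42.0, 188.0], 0.61)]
side pot [([636.0, -114.0, 225.0], 0.62)]
wrist ball []
wrist bolt_axis [([595.0, 95.0, 210.0], 0.76)]
wrist keeper [([588.0, 80.0, 189.0], 0.72)]
wrist pot [([646.0, -82.0, 220.0], 0.9)]
[518.96470641  31.01651793 268.71096715]
0 [254.43883275 228.06615976]
10 [254.46505268 235.36005535]
19 [254.4913108  242.66457256]
30 [254.52747821 252.72566945]
```

View pics/v5.png

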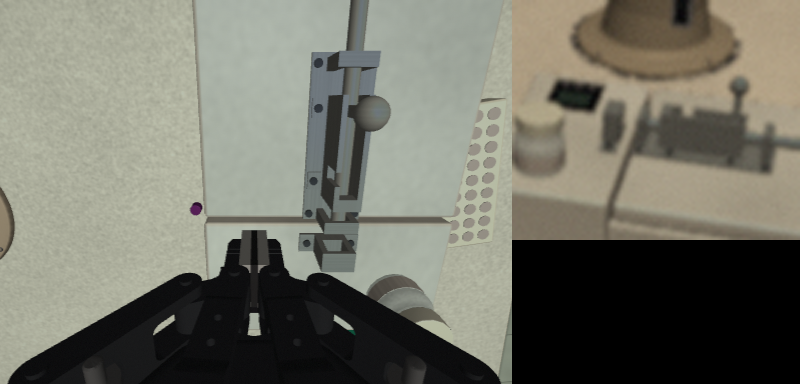

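```bash
cat >> geo.py <<'E'
def tri(obs): # [(cam,(u,v))]
    r=least_squares(lambda p:np.concatenate([proj(n,p)-np.array(uv) for n,uv in obs]),[596,60,200.]); return r.x,r.fun
def onplane(n,uv,z):
    f,cx,cy,T=CAM[n]; d=T[:3,:3]@[(uv[0]-cx)/f,(uv[1]-cy)/f,1]; return T[:3,3]+d*(z-T[2,3])/d[2]
E
python3 - <<'E'
from geo import *
CAM.update(np.load("cam5.npy",allow_pickle=True)[0])
print(tri([("wrist",(373,113)),("scene",(326,159))]))
for z in (165,185):
    A=onplane("wrist",(206,217),z);B=onplane("wrist",(450,218),z)
    print(z,A,B,np.linalg.norm(A-B),np.arctan2(*(B-A)[[1,0]]))
    print(" bolt line",onplane("wrist",(342,213),z+24),onplane("wrist",(357,5),z+24))
    print(" plate edges", onplane("wrist",(302,218),z),onplane("wrist",(313,52),z))
for p in [(0,-200)]: pass
E
```

```text
(array([596.12654509,  91.59044716, 261.73487386]), array([-0.00290607, -0.07438708, -0.3836359 , -0.06812958]))
165 [4.65200729e+02 3.54840780e-01 1.65000000e+02] [712.65804818 -32.91979579 165.        ] 249.6844534082645 -0.13366441030354181
 bolt line [596.54256116  -2.17759516 189.        ] [613.31983023 164.19711666 189.        ]
 plate edges [562.47476622 -13.40498139 165.        ] [583.72892433 139.46421955 165.        ]
185 [469.97419767   8.47087899 185.        ] [698.83612807 -22.30330697 185.        ] 230.9217047067667 -0.13366441030354187
 bolt line [590.94112788   6.95200707 209.        ] [606.33269966 159.58521024 209.        ]
 plate edges [559.93849542  -4.25494975 185.        ] [579.5954919  137.12676624 185.        ]
```

```bash
python3 -m pendant '0 0 -0.03 0; 0 0 -0.03 0; 0.035 0.034 0 0; 0.035 0.0345 0 0; 0 0 0 -0.18; 0 0 0 -0.18; 0 0 0 -0.18; 0 0 0 -0.18; 0 0 0 -0.18; 0 0 0 -0.18' 0.7 20;  python3 -m pendant '0 0 0 -0.18; 0 0 0 -0.18; 0 0 0 -0.131; 0 0 0 0; 0 0 0 0'
python3 - <<'E'
from geo import *
from rig import viewer,models,ctrl
import cv2
r=viewer.capture("wrist"); setcam("wrist",r); cv2.imwrite("pics/wrist6.png",r["color"][:,:,::-1])
viewer.capture("scene")
for c in ["wrist","scene"]:
  for q in ["ball","bolt_axis"]: print(q,[(np.round(k["at"]).tolist(),round(k["p"],2)) for k in models.boxes_of(c,q)[:1]])
print(proj("wrist",[596.1,91.6,261.7]),ctrl.sense()["joints"])
E
```

```text
time_s: 15.08
eef_pos: [595.9, 91.6, 328.6]
ee_rot: [-0.0, 0.302, 0.953, -0.0]
force: [1.3, -0.1, 0.0]
grip_width: 0.7
grip_force: 0.0
time_s: 15.7
eef_pos: [595.9, 91.6, 328.7]
ee_rot: [-0.0, 0.066, 0.998, 0.0]
force: [-0.3, -0.1, -0.8]
grip_width: 0.701
grip_force: 0.0
ball [([594.0, 90.0, 273.0], 0.94)]
bolt_axis [([597.0, 96.0, 211.0], 0.61)]
ball [([598.0, 94.0, 259.0], 0.52)]
bolt_axis [([607.0, 108.0, 210.0], 0.68)]
[254.52653759 195.24477072] [-4.15303568e-02  4.53370203e-01  9.98988330e-01  3.94326865e-07
  1.68926067e+00 -1.48300927e+00]
```

View pics/wrist6.png

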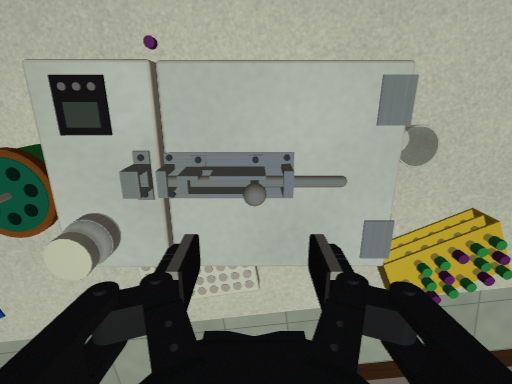

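```bash
python3 -m pendant '0 0 0.04 0; 0 0 0.04 0; 0 0 0.02 0; 0 0 0 0; 0 0 0 0' 0.45 20; python3 -m pendant '0 0 0 0; 0 0 0 0; 0 0 0 0; 0 0 0 0' 0.15 20
```

```text
time_s: 16.62
eef_pos: [596.3, 91.6, 230.0]
ee_rot: [0.001, 0.064, 0.998, 0.0]
force: [0.5, 0.1, 0.5]
grip_width: 0.451
grip_force: 0.0
time_s: 17.12
eef_pos: [596.3, 91.8, 229.8]
ee_rot: [0.001, 0.064, 0.998, 0.0]
force: [1.0, 1.6, 6.0]
grip_width: 0.213
grip_force: 19.6
```

```bash
python3 -m pendant '0 0 0 0; 0 0 0 0; 0 0 0.006 0; 0 0 0.006 0; 0 0 0 0' 0.4 20; python3 -m pendant '0 0 0 0; 0 0 0 0; 0 0 0 0; 0 0 0 0' 0.15 20
```

```text
time_s: 17.75
eef_pos: [595.6, 91.6, 215.8]
ee_rot: [-0.001, 0.064, 0.998, -0.0]
force: [-0.5, 0.5, -1.1]
grip_width: 0.403
grip_force: 0.0
time_s: 18.25
eef_pos: [595.9, 91.8, 216.8]
ee_rot: [0.0, 0.064, 0.998, 0.0]
force: [0.1, 1.6, -0.8]
grip_width: 0.215
grip_force: 19.6
```

```bash
python3 -m pendant '0 -0.002 0 0; 0 -0.004 0 0; 0 -0.004 0 0; 0 -0.004 0 0; 0 -0.004 0 0; 0 0 0 0'
```

```text
time_s: 19.0
eef_pos: [593.5, 73.2, 216.8]
ee_rot: [-0.0, 0.065, 0.998, -0.0]
force: [0.0, 1.1, 1.8]
grip_width: 0.214
grip_force: 19.6
```

```bash
for i in 1 2 3; do :; done; python3 -m pendant '0.002 0 0 0; 0.002 0 0 0; 0 0 0 0'
```

```text
time_s: 19.38
eef_pos: [589.4, 73.9, 216.4]
ee_rot: [-0.0, 0.064, 0.998, -0.0]
force: [1.0, -2.4, -2.7]
grip_width: 0.218
grip_force: 19.6
```

```bash
python3 -m pendant '0.001 0 0 0; 0.001 0 0 0; 0 0 0 0'
```

```text
time_s: 19.75
eef_pos: [587.9, 74.1, 216.3]
ee_rot: [0.0, 0.064, 0.998, -0.0]
force: [5.4, -3.6, -6.5]
grip_width: 0.217
grip_force: 19.7
```

```bash
python3 -m pendant '-0.0005 0 0 0; 0 -0.001 0 0; 0 -0.001 0 0; 0 -0.001 0 0; 0 -0.001 0 0; 0 0 0 0'
```

```text
time_s: 20.5
eef_pos: [587.8, 72.2, 216.3]
ee_rot: [0.0, 0.064, 0.998, 0.002]
force: [6.3, 6.0, -7.7]
grip_width: 0.213
grip_force: 19.9
```

```bash
python3 -m pendant '-0.0007 0 0.0007 0; 0 0 0 0'; python3 -m pendant '0 -0.001 0 0; 0 -0.001 0 0; 0 0 0 0'
```

```text
time_s: 20.75
eef_pos: [588.4, 72.1, 216.2]
ee_rot: [0.0, 0.064, 0.998, 0.001]
force: [4.4, 6.0, -3.1]
grip_width: 0.216
grip_force: 20.1
time_s: 21.12
eef_pos: [588.1, 70.0, 216.3]
ee_rot: [0.0, 0.064, 0.998, 0.001]
force: [3.8, 5.6, -2.6]
grip_width: 0.216
grip_force: 20.0
```

```bash
python3 -m pendant '0 -0.001 0 0; 0 -0.001 0 0; 0 0 0 0'
```

```text
time_s: 21.5
eef_pos: [587.8, 68.0, 216.3]
ee_rot: [0.0, 0.064, 0.998, 0.001]
force: [3.8, 6.7, -2.9]
grip_width: 0.216
grip_force: 20.0
```

```bash
python3 -m pendant '0 -0.001 0 0; 0 -0.001 0 0; 0 0 0 0'
```

```text
time_s: 21.88
eef_pos: [587.5, 66.1, 216.3]
ee_rot: [0.0, 0.064, 0.998, 0.001]
force: [2.7, 5.5, -2.8]
grip_width: 0.215
grip_force: 20.0
```

```bash
python3 -m pendant '0 -0.001 0 0; 0 -0.001 0 0; 0 0 0 0'
```

```text
time_s: 22.25
eef_pos: [587.3, 64.1, 216.3]
ee_rot: [0.0, 0.064, 0.998, 0.001]
force: [2.6, 5.8, -2.9]
grip_width: 0.216
grip_force: 20.0
```

```bash
python3 -m pendant '0.0002 -0.001 0 0; 0.0001 -0.001 0 0; 0 0 0 0'
```

```text
time_s: 22.62
eef_pos: [587.0, 62.1, 216.3]
ee_rot: [0.001, 0.064, 0.998, 0.001]
force: [4.8, 5.5, -3.3]
grip_width: 0.217
grip_force: 20.0
```

```bash
python3 -m pendant '0.0001 -0.001 0 0; 0.0001 -0.001 0 0; 0 0 0 0'
```

```text
time_s: 23.0
eef_pos: [586.6, 60.2, 216.2]
ee_rot: [0.001, 0.064, 0.998, 0.002]
force: [6.4, 5.7, -3.4]
grip_width: 0.21
grip_force: 20.0
```

```bash
python3 -m pendant '0.0001 -0.001 0 0; 0.0001 -0.001 0 0; 0 0 0 0'
```

```text
time_s: 23.38
eef_pos: [586.2, 58.4, 216.2]
ee_rot: [0.001, 0.064, 0.998, 0.002]
force: [5.0, 7.3, -4.3]
grip_width: 0.212
grip_force: 20.0
```

```bash
python3 -m pendant '0 -0.001 0 0; 0 -0.001 0 0; 0 0 0 0'
```

```text
time_s: 23.75
eef_pos: [586.0, 56.5, 216.3]
ee_rot: [0.001, 0.064, 0.998, 0.002]
force: [5.7, 6.7, -4.0]
grip_width: 0.214
grip_force: 20.0
```

```bash
python3 -m pendant '0 -0.001 0 0; 0 -0.001 0 0; 0 0 0 0'
```

```text
time_s: 24.12
eef_pos: [585.7, 54.5, 216.2]
ee_rot: [0.001, 0.064, 0.998, 0.002]
force: [5.4, 7.8, -3.4]
grip_width: 0.213
grip_force: 20.0
```

```bash
python3 -m pendant '0 -0.001 0 0; 0 -0.001 0 0; 0 0 0 0'
```

```text
time_s: 24.5
eef_pos: [585.4, 52.5, 216.2]
ee_rot: [0.001, 0.064, 0.998, 0.002]
force: [5.9, 6.6, -4.0]
grip_width: 0.212
grip_force: 20.0
```

```bash
python3 -m pendant '-0.0002 -0.001 0 0; 0 -0.001 0 0; 0 0 0 0'
```

```text
time_s: 24.88
eef_pos: [585.2, 50.3, 216.2]
ee_rot: [0.0, 0.064, 0.998, 0.001]
force: [4.2, 5.8, -4.2]
grip_width: 0.211
grip_force: 20.0
```

```bash
python3 -m pendant '0 -0.001 0 0; 0 -0.001 0 0; 0 0 0 0'
```

```text
time_s: 25.25
eef_pos: [584.9, 48.1, 216.2]
ee_rot: [0.0, 0.064, 0.998, 0.001]
force: [3.5, 5.6, -3.7]
grip_width: 0.216
grip_force: 20.0
```

```bash
python3 -m pendant '0 -0.001 0 0; 0 -0.001 0 0; 0 0 0 0'
```

```text
time_s: 25.62
eef_pos: [584.4, 45.6, 216.2]
ee_rot: [0.0, 0.064, 0.998, 0.001]
force: [2.9, 3.6, -3.5]
grip_width: 0.209
grip_force: 20.0
```

```bash
python3 -m pendant '0.0005 0 0 0; 0.0005 0 0 0; 0 0 0 0'
```

```text
time_s: 26.0
eef_pos: [583.4, 45.0, 216.0]
ee_rot: [-0.0, 0.064, 0.998, 0.0]
force: [2.2, 4.0, -2.3]
grip_width: 0.217
grip_force: 20.0
```

```bash
python3 -m pendant '0.0005 -0.0005 0.0002 0; 0.0007 0 0.0002 0; 0 0 0 0'
```

```text
time_s: 26.38
eef_pos: [582.2, 44.5, 215.8]
ee_rot: [0.0, 0.064, 0.998, -0.0]
force: [2.3, 2.6, -0.6]
grip_width: 0.213
grip_force: 20.0
```

```bash
python3 -m pendant '0.002 0 0.0005 0; 0.002 0 0.0005 0; 0.002 0 0.0006 0; 0.0019 0 0.0007 0; 0 0 0 0'
```

```text
time_s: 27.0
eef_pos: [574.1, 45.5, 213.5]
ee_rot: [-0.0, 0.064, 0.998, -0.0]
force: [-1.1, 4.8, 3.3]
grip_width: 0.215
grip_force: 20.3
```

Clearly in the notch. Continue along the arc.

```bash
python3 -m pendant '0.0025 0 0.001 0; 0.0025 0 0.0012 0; 0.0024 0 0.0013 0; 0.0024 0 0.0014 0; 0.0023 0 0.0015 0; 0.0022 0 0.0017 0; 0 0 0 0'
```

```text
time_s: 27.88
eef_pos: [559.8, 47.4, 204.9]
ee_rot: [-0.001, 0.064, 0.998, 0.0]
force: [-1.4, 2.9, 2.5]
grip_width: 0.214
grip_force: 20.7
```

```bash
python3 -m pendant '0.002 0 0.0018 0; 0.002 0 0.0018 0; 0.002 0 0.0019 0; 0.0018 0 0.002 0; 0.0018 0 0.0021 0; 0.0017 0 0.0022 0; 0 0 0 0'
```

```text
time_s: 28.75
eef_pos: [548.7, 48.8, 193.0]
ee_rot: [-0.001, 0.064, 0.998, 0.0]
force: [-0.3, 3.7, 0.3]
grip_width: 0.218
grip_force: 21.0
```

```bash
python3 -m pendant '0.0014 0 0.0023 0; 0.0014 0 0.0023 0; 0.0014 0 0.0024 0; 0.001 0 0.0025 0; 0.001 0 0.0026 0; 0.001 0 0.0026 0; 0 0 0 0'
```

```text
time_s: 29.62
eef_pos: [541.7, 49.7, 178.3]
ee_rot: [-0.0, 0.064, 0.998, 0.0]
force: [0.5, 3.4, -0.0]
grip_width: 0.217
grip_force: 21.3
```

```bash
python3 -m pendant '0.0006 0 0.002 0; 0.0005 0 0.002 0; 0.0005 0 0.002 0; 0 0 0 0'; python3 -m pendant '0.0003 0 0.001 0; 0 0 0.001 0; 0 0 0 0'
```

```text
time_s: 30.12
eef_pos: [540.2, 49.9, 172.4]
ee_rot: [-0.0, 0.064, 0.998, 0.0]
force: [0.9, 3.7, 0.2]
grip_width: 0.214
grip_force: 21.0
time_s: 30.5
eef_pos: [539.8, 50.0, 170.6]
ee_rot: [-0.0, 0.064, 0.998, 0.0]
force: [-0.8, 2.8, 1.5]
grip_width: 0.217
grip_force: 20.8
```

```bash
python3 -m pendant '0 0 0.001 0; 0 0 0.001 0; 0 0 0 0'
```

```text
time_s: 30.88
eef_pos: [539.6, 50.0, 168.5]
ee_rot: [-0.001, 0.064, 0.998, 0.0]
force: [-3.1, 3.7, 1.9]
grip_width: 0.218
grip_force: 20.5
```

```bash
python3 -m pendant '0 0 0.001 0; 0 0 0.0005 0; 0 0 0 0'
```

```text
time_s: 31.25
eef_pos: [539.7, 50.0, 167.0]
ee_rot: [-0.0, 0.064, 0.998, 0.0]
force: [-3.7, 4.3, 2.6]
grip_width: 0.218
grip_force: 20.2
```

```bash
python3 -m pendant '0.0005 0 0.001 0; 0 0 0.0005 0; 0 0 0 0'
```

```text
time_s: 31.62
eef_pos: [539.5, 50.0, 165.6]
ee_rot: [-0.0, 0.064, 0.998, -0.0]
force: [-2.5, 3.2, 1.3]
grip_width: 0.214
grip_force: 19.8
```

```bash
python3 -m pendant '0 0 0.001 0; 0 0 0.0005 0; 0 0 0 0'
python3 - <<'E'
from rig import viewer,models
import numpy as np
for c in ["scene","wrist","side"]:
    viewer.capture(c)
    for q in ["ball","bolt_axis"]: print(c,q,[(np.round(k["at"]).tolist(),round(k["p"],2)) for k in models.boxes_of(c,q)[:1]])
E
```

```text
time_s: 32.0
eef_pos: [539.5, 50.0, 165.1]
ee_rot: [0.0, 0.064, 0.998, -0.0]
force: [-5.6, 3.6, 10.1]
grip_width: 0.214
grip_force: 23.5
scene ball [([544.0, 51.0, 223.0], 0.49)]
scene bolt_axis [([589.0, 46.0, 210.0], 0.46)]
wrist ball [([536.0, 47.0, 228.0], 0.79)]
wrist bolt_axis [([535.0, 47.0, 225.0], 0.71)]
side ball []
side bolt_axis []
```

```bash
python3 -m pendant '0 0 -0.0005 0; 0 0 0 0; 0 0 0 0; 0 0 -0.03 0; 0 0 -0.04 0; 0 0 -0.02 0; 0 0 0 0' 0.45 20
python3 - <<'E'
from geo import *
from rig import viewer,models
import cv2
for c in ["scene","wrist","side"]:
    r=viewer.capture(c); setcam(c,r); cv2.imwrite(f"pics/{c}7.png",r["color"][:,:,::-1])
    for q in ["ball","bolt_axis","lid_edge"]: print(c,q,[(np.round(k["at"]).tolist(),round(k["p"],2)) for k in models.boxes_of(c,q)[:1]])
# wrist: find ball circle
g=cv2.cvtColor(cv2.imread("pics/wrist7.png"),cv2.COLOR_BGR2GRAY)
print(proj("wrist",[539.5,50,217]))
h=cv2.HoughCircles(cv2.GaussianBlur(g,(5,5),1),cv2.HOUGH_GRADIENT,1,30,param1=80,param2=18,minRadius=8,maxRadius=30)
print(h)
E
```

```text
time_s: 33.33
eef_pos: [540.0, 49.9, 255.6]
ee_rot: [0.001, 0.064, 0.998, -0.0]
force: [-0.6, 0.7, -0.3]
grip_width: 0.451
grip_force: 0.0
scene ball [([547.0, 52.0, 221.0], 0.46)]
scene bolt_axis [([692.0, 71.0, 163.0], 0.49)]
scene lid_edge [([629.0, 121.0, 187.0], 0.93)]
wrist ball [([551.0, 43.0, 224.0], 0.83)]
wrist bolt_axis [([574.0, 48.0, 213.0], 0.67)]
wrist lid_edge [([551.0, 128.0, 190.0], 0.89)]
side ball [([549.0, 40.0, 221.0], 0.47)]
side bolt_axis [([573.0, 44.0, 215.0], 0.62)]
side lid_edge [([573.0, 91.0, 190.0], 0.64)]
[254.65764125 208.76827519]
[[[254.5 209.5  13.8]
  [479.5 333.5   9.6]
  [ 35.5 265.5  10.3]
  [480.5 191.5  23.6]]]
```

```bash
python3 -m pendant '0 0 0 0; 0 0 0 0; 0 0 0 0; 0 0 0.02 0; 0 0 0.016 0; 0 0 0 0; 0 0 0 0' 0 20; python3 -m pendant '0 0 0.003 0; 0 0 0.002 0; 0 0 0.002 0; 0 0 0.001 0; 0 0 0.001 0; 0 0 0 0'
```

```text
time_s: 34.8
eef_pos: [539.8, 50.0, 219.5]
ee_rot: [0.001, 0.064, 0.998, -0.0]
force: [-0.5, -0.3, 0.5]
grip_width: 0.002
grip_force: 0.0
time_s: 35.55
eef_pos: [539.4, 50.0, 209.7]
ee_rot: [-0.0, 0.064, 0.998, 0.0]
force: [-0.8, -0.0, 0.7]
grip_width: 0.001
grip_force: 0.1
```

```bash
python3 -m pendant '0 0 0.001 0; 0 0 0.001 0; 0 0 0.001 0; 0 0 0 0'
```

```text
time_s: 36.05
eef_pos: [539.4, 50.1, 206.8]
ee_rot: [0.0, 0.064, 0.998, 0.0]
force: [-1.2, 0.6, 2.1]
grip_width: -0.002
grip_force: 1.1
```

```bash
python3 -m pendant '0 0 0.001 0; 0 0 0.001 0; 0 0 0 0'
```

```text
time_s: 36.42
eef_pos: [539.5, 50.1, 206.0]
ee_rot: [0.001, 0.064, 0.998, -0.0]
force: [-5.7, 0.5, 10.8]
grip_width: -0.002
grip_force: 5.6
```

```bash
python3 -m pendant '0 0 -0.005 0; 0 0 -0.03 0; 0 0 -0.05 0; 0 0 -0.03 0; 0 0 0 0; 0 0 0 0'
python3 - <<'E'
from geo import *
from rig import ctrl,viewer,models
for c in ("scene","wrist"):
    viewer.capture(c)
    for q in ("ball","lid_edge","pot"): print(c,q,[(np.round(k["at"]).tolist(),round(k["p"],2)) for k in models.boxes_of(c,q)[:1]])
print(ctrl.finish_job())
E
```

```text
time_s: 37.17
eef_pos: [539.2, 50.0, 318.4]
ee_rot: [-0.001, 0.064, 0.998, 0.0]
force: [-0.1, 0.9, -0.2]
grip_width: -0.005
grip_force: 0.0
scene ball []
scene lid_edge [([630.0, 119.0, 190.0], 0.87)]
scene pot [([660.0, -101.0, 224.0], 0.74)]
wrist ball [([547.0, 43.0, 221.0], 0.83)]
wrist lid_edge [([565.0, 141.0, 190.0], 0.6)]
wrist pot [([632.0, -95.0, 228.0], 0.76)]
the job is handed in; nothing more can be done
None
```

The lid is shut, the bolt is slid across to the notch and the handle is turned down to its stop (checked by a light press on the ball); I handed the job in at about 37 s with the arm clear, and no verdict came back.

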